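# Stack a turned tray on the full cigar tray and load it

## Task

Take the upper of the two nested empty trays and stack it on the tray that is full of cigar bundles, turned end for end relative to it, so that its four lugs sit down in the shallow rim seats and it stands level above the cigars instead of nesting. Lower it gently, and leave the full tray and the other empty tray standing where they are. Then lay the loose cigar bundle from the middle of the bench flat inside the tray you stacked, and leave the other things on the bench alone.

Things in the scene. Friction and masses are not known exactly. Their poses are not given: they have to be found in the camera images.
- full: Full tray, grey plastic, 0.75 kg, with four cigar bundles (tops 40 mm above its underside). All 3 trays are alike: 200 mm long (x), 203 mm wide over the lugs (y), 80 mm high; origin at the centre of the underside, z up. Long walls at +-y, 4 mm thick, lean out: 150 mm wide at the foot, 190 at the rim. End lips 20 mm high: -x end closed, +x end with an open mouth 60 mm wide.
- full_seat (a point): Bottom of one shallow rim seat of the full tray, at x 45, y 92, z 74 mm in its frame. Each long wall's rim has two seats, 6 mm deep, 22 mm wide, at x = -75 and +45 mm. A tray turned 180 degrees about z and centred on this one rests its lugs in the four seats, its underside 66 mm above this tray's, with about 4 mm play in x and in y.
- full_notch (a point): Bottom of one deep rim notch of the full tray, at x 75, y 84, z 42 mm in its frame. Each long wall has two, 38 mm deep, 22 mm wide, at x = +75 and -45 mm. A tray facing the same way as the one below drops into these (nested, 34 mm above it, or lies on the cigars): wrong here.
- spare: Lower empty tray of the nested pair, on the bench, like the full tray but empty, 0.35 kg. Origin: centre of the underside, x towards its open-mouthed end, z up.
- top_handle (a point): Handle bar of the upper tray of the nested pair: grip point at the tray's centre, 56 mm above its underside, 8 mm below the bar's top. Axes are the tray's: x to its open mouth, y along the bar, z up. Bar 14 mm thick (x), 70 long (y), 24 high, slanted legs at its ends, open beneath. Tray about 0.35 kg, loosely nested; the lower tray's bar top is 26 mm below this point. Inner floor 52 mm below it.
- top_mouth (a point): Middle of the open mouth at the +x end of that same upper tray, 98 mm from its centre along x, 12 mm above its underside. On either side of the handle the 4 mm thick floor has a clear area 86 mm (x) by 142 mm (y).
- top_lug (a point): Underside of one lug of that upper tray, at x 75, y 92, z 8 mm above its underside. Each long wall has two lugs, at x = +75 and -45 mm, 14 mm wide (x), 6 mm thick, standing out at the wall's foot to y = +-101.5 mm, with a lip 4 mm thick turned down 8 mm at the tip that goes outside the rim below.
- bundle_mid (a point): Centre of the loose cigar bundle: four cigars two by two, bound by two paper bands, rigid, 120 mm long (its y), 36 mm wide (x) and 36 mm high, lying on the bench with its centre 18 mm up. About 0.09 kg.
- cup: Small white paste cup, 68 mm across, 42 mm high, bystander; origin: centre of its underside.
- mould: Closed wooden cigar mould, 100 by 200 by 62 mm, bystander at the far side; origin: centre of its underside.
- knife: Flat round-ended steel knife with a wooden grip, 75 by 205 by 18 mm, bystander at the far side; origin: centre of its underside.
Things that resemble listed ones, but are neither listed nor needed, are in the scene too. Several things look just like the part that bears bundle_mid: the one meant starts farthest to the robot's right.

How it is judged (in metres and radians):
On the way, in this order (a step that is already met when the one before it is completed fails the run):
1. the upper empty tray stands stacked, turned end for end, on the full tray, let go (x of top_handle in the frame of full between -0.007 and 0.007 m and y of top_handle in the frame of full between -0.007 and 0.007 m and z of top_handle in the frame of full between 0.119 and 0.125 m and x of top_mouth in the frame of full below -0.08 m and angle between each of top_handle, full's own z axis and vertical below 0.05 rad and linear speed of top below 0.02 m/s and contact force between top and the fingers below 0.1 N), for 0.2 s.
2. the loose bundle lies flat in the stacked tray (x of top_handle in the frame of full between -0.007 and 0.007 m and y of top_handle in the frame of full between -0.007 and 0.007 m and z of top_handle in the frame of full between 0.119 and 0.125 m and x of top_mouth in the frame of full below -0.08 m and angle between each of top_handle, full's own z axis and vertical below 0.05 rad and (x of bundle_mid in the frame of top_handle between 0.02 and 0.085 m or x of bundle_mid in the frame of top_handle between -0.085 and -0.02 m) and y of bundle_mid in the frame of top_handle between -0.06 and 0.06 m and z of bundle_mid in the frame of top_handle between -0.042 and -0.026 m), for 0.2 s.
At the end, for the whole second after the job is handed in: Tray stacked level (0.05 rad) on the full one, turned 180 degrees, underside 66 +-3 mm above its underside, centred within 7 mm; bundle flat on its floor beside the handle (height within 8 mm); full tray and other empty tray upright, within 40 mm of their starts; all at rest (all of step 2 and linear speed of each of top, full, bundle below 0.02 m/s and distance of each of full, spare from where it was at the start of the episode below 0.04 m and angle between spare's own z axis and vertical below 0.05 rad); the robot touches nothing.
It fails at once if the cup, mould or knife is moved more than 30 mm (distance of any of cup, mould, knife from where it was at the start of the episode above 0.03 m).
It fails at once if the tray is banged or pressed onto the full tray (more than 60 N) (contact force between top and full above 60 N).
It also fails if it takes over 72 s, if anything falls off the work surface, if the arm or the gripper's body presses on something with over 40 N, if the wrist force passes 120 N, or if a joint passes its speed limit or range.

## Robot

A 6-joint arm with a two-finger parallel gripper is mounted at the origin on the work surface. World frame = base frame: x ahead of the robot, y to its left, z up, the work surface at z = 0. Lengths are in mm, angles in rad, forces in N, time in s.
With the tool pointing down it reaches from about 300 to 775 mm from the base axis. Payload 14.6 kg.
Tool frame: the origin (TCP) lies between the finger pads; the fingertips stand 19 mm ahead of it and the grasp point (between the pads) is the TCP; z points along the fingers, y is the line along which they close (so a half turn about z gives the same grasp; the last joint's range is limited). The gripper opens to 94 mm and grips with 3 to 60 N. Pads are 16 mm wide; open, the fingers measure 119 mm over their backs; the gripper's body (75 mm by 177 mm) begins 78 mm behind the grasp point.
Start: joints at [1.268, 0.3, 1.521, -0, 1.321, -0.067], TCP at [128.49, 534.771, 224.446] pointing down, gripper open.
Joint ranges: [-3.03, 3.03], [-0.79, 2.21], [0.23, 2.52], [-1.04, 4.18], [0, 3.07], [-2.55, 2.55]. Speed limits (rad/s): [2.22, 2.22, 2.57, 3.14, 3.14, 3.14].

## Interface

Orientations are given as [roll, pitch, yaw] about the fixed x, y, z axes, in that order (R = Rz(yaw) Ry(pitch) Rx(roll)).
In Python, from cell import monitor, imaging, job, find_in, trace gives the robot as it stands. The module is installed in compiled form; this text tells all that it offers.
- The arm moves only by the tool arm_command, never from a script. Its argument "steps" is a list of rows, each a list of 5 numbers: the opening, from 0 (shut) to 1 (fully open), then the shift along the tool's x, y, z in mm, then the turn about the tool's z in degrees. In form: [[gripper, dx, dy, dz, turn], ...]. A call has 1 to 20 rows; each row is the pose to reach, as a shift and turn from the pose commanded when the call began, along the tool's axes at that moment; what a row does not reach only later rows make up. A row lasts 1/8 s, in which the tool goes at most 62.5 mm and 10.7 degrees, less where a joint would pass 70% of its speed; a pose out of reach is approached as far as the arm can. A call with a gripper value outside its range is refused whole. The fingers move at their own pace and stop on an object; "force" is the grip in N (left out, the last holds). Time passes only in rows, so rows that repeat a pose let the fingers close. It gives the time, the measured TCP pose, the force, the opening and the grip force at its end, in the units of the state.
- monitor.read_state(): the state, without advancing time (a new reading comes with each control period).
- imaging.camera(name): name is "scene" or "top"; returns a dict with "img" (420x560x3 uint8, red, green, blue), "mtx" (3x3 intrinsics, pixels), "D" ([k1, k2, p1, p2, k3] as OpenCV has them; the pictures are not rectified), "view" (4x4, takes a point from world to camera coordinates). Camera axes: x right, y down, z forward; pixel columns grow to the right and rows downward; lengths in mm; the calibration is good to about 2 mm. A picture is of the moment at which its call begins. There is no depth.
- job.sign_off(): hands the job in; it is judged then, once.
Trained networks look in a picture, given as the dict that the camera call returned (one of the last four; its "shot" number tells which), for a name from the list of things; names that differ only in an ending like _2 or _b are one class to them, and where a whole thing is asked for, a point or a joint stands for the part that bears it (a point fixed in the world has none). Each returns a list of dicts, best first, with "p" (0 to 1); they miss things now and then, are a little off and sometimes report something else, mostly with a low value. They report only what shows in the picture. A call takes as long as a camera call. They do not tell look-alikes from the thing itself.
- find_in(picture, target): "rect" ([centre column, centre row, width, height] in pixels, round what is visible of it).
- trace(picture, target): "region" (420x560 bool, what is visible of it) and "rect" ([centre column, centre row, width, height] in pixels, round what is visible of it).
The state is a dict: "clock": time; "joints": joint angles; "qd": joint speeds; "effort": joint torques, N m; "eef_pos": TCP position; "eef_rot": TCP orientation; "wrist_force": force on the tool from outside, world axes, zero at the start; "moment": the same for the moment, N m; "finger_gap": finger opening in mm; "finger_force": force on a finger pad.
Only numpy, scipy, OpenCV 4.12 (cv2) and the standard library are available. Lean on these libraries where they do the work, as an engineer would, in place of code of your own. Each camera call takes 0.05 s, during which the arm holds its last target. There are 200 camera calls.

## Working session

There is one attempt and no reset: what is moved stays moved. The work goes in short steps, Python scripts to look and compute and a tool call to move; the robot and the scene stay as the last step left them, time stands still between calls to the robot, and variables do not carry over. Pictures are saved under pics/ and viewed, at most 11 in all, crops included, and the job is handed in when it is done.

Besides the shell and the picture viewer there is one more tool, called after ">>>" as a command line: name --pt "numbers of a row" for each row, then --argument value for the rest. arm_command: Moves the arm, as the interface text tells. Its arguments: {"type":"object","properties":{"steps":{"type":"array","items":{"type":"array","items":{"type":"number"}}},"force":{"type":"number"}},"required":["steps"]}

```bash
mkdir -p pics; cat > h.py <<'E'
import numpy as np, cv2
from cell import monitor, imaging, job, find_in, trace
def ray(c,uv):
    p=cv2.undistortPoints(np.array([[uv]],float),np.array(c["mtx"]),np.array(c["D"])).ravel()
    V=np.array(c["view"]);R=V[:3,:3];o=-R.T@V[:3,3];return o,R.T@np.array([p[0],p[1],1])
def atz(c,uv,z):
    o,d=ray(c,uv);return o+d*(z-o[2])/d[2]
def proj(c,P):
    V=np.array(c["view"]);r=cv2.Rodrigues(V[:3,:3])[0]
    return cv2.projectPoints(np.array(P,float).reshape(-1,1,3),r,V[:3,3],np.array(c["mtx"]),np.array(c["D"]))[0].reshape(-1,2)
def save(n,img): cv2.imwrite("pics/"+n,np.ascontiguousarray(img[:,:,::-1]))
E
python3 - <<'E'
from h import *
for n in("top","scene"):
    c=imaging.camera(n);save(n+"1.png",c["img"]);V=np.array(c["view"]);print(n,(-V[:3,:3].T@V[:3,3]).round(),V[:3,:3].round(2).tolist(),c["mtx"][0][0])
    for t in("full","spare","top_handle","bundle_mid","cup","mould","knife","top_lug","full_seat","top_mouth"):
        print(t,[(np.round(r["rect"]).astype(int).tolist(),round(r["p"],2)) for r in find_in(c,t)[:7]])
print(monitor.read_state())
E
```

```text
top [ 403.   92. 1145.] [[-0.03, -1.0, 0.0], [-0.99, 0.03, -0.11], [0.11, -0.0, -0.99]] 451.62348275485635
full [([209, 216, 99, 93], 0.96)]
spare [([429, 203, 91, 85], 0.98)]
top_handle [([434, 203, 100, 97], 0.8)]
bundle_mid [([241, 311, 37, 43], 0.65), ([319, 176, 43, 19], 0.63)]
cup [([322, 117, 27, 26], 0.71)]
mould [([236, 111, 85, 53], 0.63)]
knife [([400, 116, 78, 36], 0.96)]
top_lug [([433, 205, 99, 98], 0.62)]
full_seat [([210, 217, 102, 97], 0.77)]
top_mouth [([434, 206, 98, 91], 0.56)]
scene [944. 655. 770.] [[-0.82, 0.57, 0.01], [0.39, 0.58, -0.72], [-0.41, -0.58, -0.7]] 411.598426731761
full [([332, 270, 116, 110], 0.72)]
spare [([218, 166, 83, 49], 0.9)]
top_handle [([212, 143, 84, 70], 0.72)]
bundle_mid [([391, 357, 65, 51], 0.95), ([233, 223, 34, 39], 0.73), ([382, 217, 24, 38], 0.69)]
cup []
mould [([213, 311, 90, 106], 0.91)]
knife [([145, 202, 53, 40], 0.88)]
top_lug [([215, 144, 85, 72], 0.62)]
full_seat [([333, 270, 122, 105], 0.97), ([213, 143, 86, 68], 0.4)]
top_mouth [([213, 145, 86, 70], 0.6)]
{'clock': 1.1, 'joints': array([ 1.26840813e+00,  2.99887789e-01,  1.52096500e+00, -1.90452747e-06,
        1.32069937e+00, -6.66001598e-02]), 'qd': array([ 0.00059941, -0.00112097, -0.00125722,  0.00090717,  0.00049352,
       -0.00041697]), 'effort': array([-7.38198087e-04, -5.31662428e+01, -3.52929854e+01,  7.09280139e-02,
        2.12379528e-02, -1.10689638e-05]), 'eef_pos': array([128.48983492, 534.78527305, 224.46710421]), 'eef_rot': array([3.14155237e+00, 4.53656344e-06, 2.90580509e+00]), 'wrist_force': array([-0.19261612,  0.542441  , -0.46824309]), 'moment': array([ 0.00198337, -0.05539582,  0.00597357]), 'finger_force': 0.0, 'finger_gap': 93.80082497699168}
```

```bash
python3 - <<'E'
import cv2
a=cv2.imread("pics/top1.png")
cv2.imwrite("pics/top1b.png",cv2.resize(a[85:345,140:500],None,fx=2.2,fy=2.2,interpolation=cv2.INTER_CUBIC))
E
```

```text
(no output)
```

View pics/top1b.png

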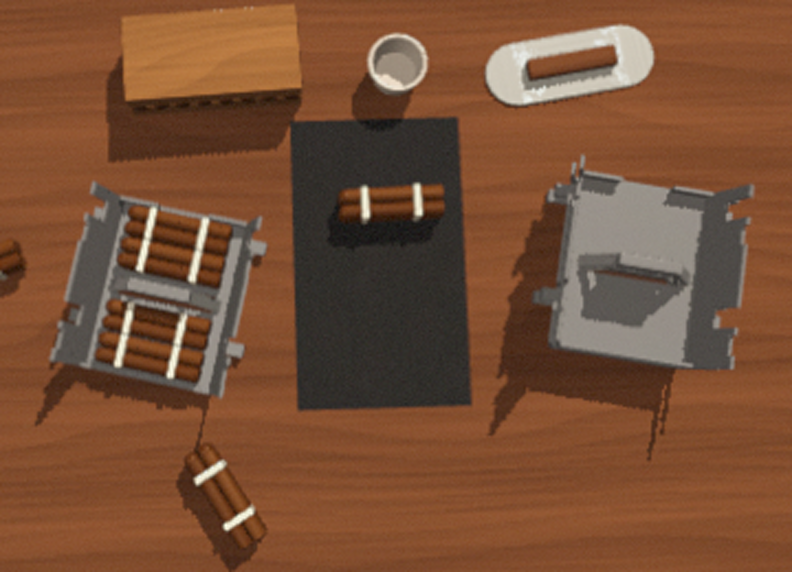

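View pics/scene1.png

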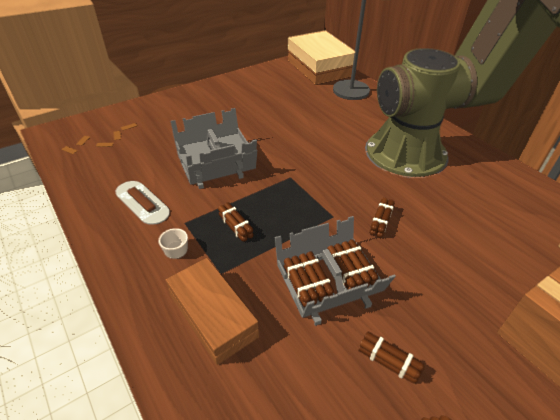

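Three bundles look alike: on the mat at top (319,176), near at (241,311), and at the left edge (~145,202). Image right is the robot's right, so the one on the mat is meant. Next I'll enlarge the trays and this bundle to find the mouth ends.

```bash
python3 - <<'E'
import cv2,numpy as np
a=cv2.imread("pics/top1.png");b=cv2.imread("pics/scene1.png")
f=lambda i,x,y,w,h,W=400,H=300:cv2.resize(i[y:y+h,x:x+w],(W,H),interpolation=cv2.INTER_CUBIC)
A=np.hstack([f(a,150,160,120,110),f(a,380,150,120,110)]);B=np.hstack([f(b,268,212,130,112),f(b,160,100,110,92)])
cv2.imwrite("pics/m.png",np.vstack([A,B]))
cv2.imwrite("pics/b.png",f(a,280,150,80,60,400,300))
E
```

```text
(no output)
```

View pics/m.png

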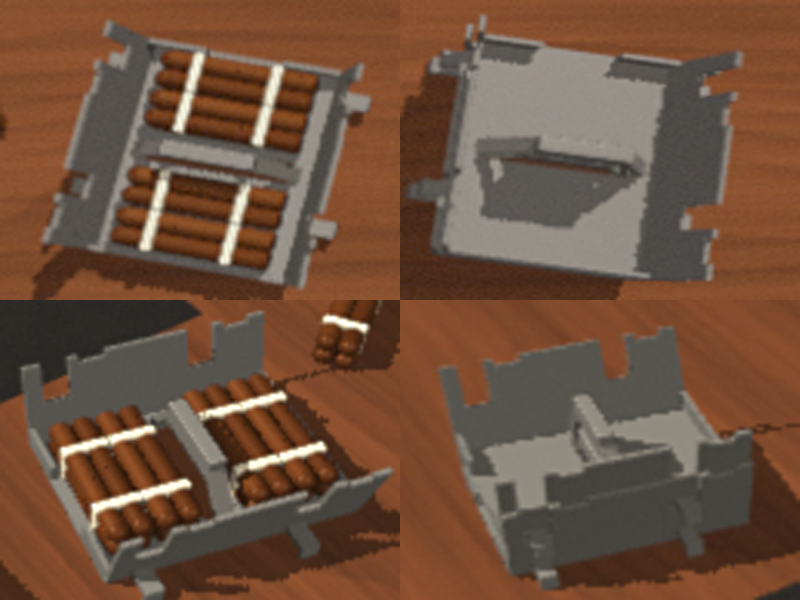

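View pics/b.png

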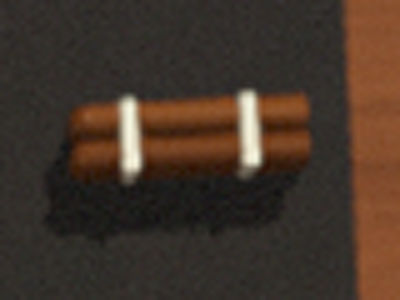

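```bash
cat > fit.py <<'E'
from h import *
from scipy.optimize import minimize
def Y(z): return 75+z/4
def polys(z0=0):
    P=[]
    prof=[(-100,80),(-86,80),(-86,74),(-64,74),(-64,80),(-56,80),(-56,42),(-34,42),(-34,80),(34,80),(34,74),(56,74),(56,80),(64,80),(64,42),(86,42),(86,80),(100,80)]
    for s in(1,-1):
        for t in(0,-4):
            P.append([(x,s*(Y(z)+t),z) for x,z in [(-100,0)]+prof+[(100,0)]])
        for x in(75,-45):
            P.append([(x-7,s*75,14),(x+7,s*75,14),(x+7,s*101.5,14),(x-7,s*101.5,14)])
            P.append([(x-7,s*101.5,0),(x+7,s*101.5,0),(x+7,s*101.5,14),(x-7,s*101.5,14)])
    P.append([(-100,-75,0),(100,-75,0),(100,75,0),(-100,75,0)])
    P.append([(-100,-75,0),(-100,75,0),(-100,80,20),(-100,-80,20)])
    for s in(1,-1):P.append([(100,s*30,0),(100,s*75,0),(100,s*80,20),(100,s*30,20)])
    P.append([(0,-35,64),(0,35,64),(0,35,40),(0,-35,40)])
    return [np.array(p,float)+[0,0,z0] for p in P]
def place(p,P):
    c,s=np.cos(p[2]),np.sin(p[2]);return [q@np.array([[c,s,0],[-s,c,0],[0,0,1]])+[p[0],p[1],0] for q in P]
def render(c,P,k=4):
    m=np.zeros((420*k,560*k),np.uint8)
    for q in P: cv2.fillPoly(m,[np.round((proj(c,q)+.5)*k-.5).astype(np.int32)],1)
    return cv2.resize(m.astype(np.float32),(560,420),interpolation=cv2.INTER_AREA)
def fit(obs,P,p0):
    def cost(p):
        r=0
        for c,m in obs:
            g=render(c,place(p,P),2);r+=np.abs(g-m).sum()/m.sum()
        return r
    best=None
    for d in(0,.08,-.08):
        s=np.array([p0[0],p0[1],p0[2]+d])
        r=minimize(cost,s,method="Nelder-Mead",options=dict(initial_simplex=s+np.vstack([np.zeros(3),np.diag([10,10,.06])]),xatol=.05,fatol=1e-5))
        if best is None or r.fun<best.fun:best=r
    return best
def draw(c,p,P,img,col):
    for q in place(p,P): cv2.polylines(img,[np.round(proj(c,q)).astype(np.int32)],True,col,1)
E
cat > run1.py <<'E'
from fit import *
C={n:imaging.camera(n) for n in("top","scene")}
def msk(n,*ts):
    m=np.zeros((420,560),np.uint8)
    for t in ts:
        r=trace(C[n],t);print(n,t,len(r),np.round(r[0]["rect"]),r[0]["p"],r[0]["region"].sum());m|=np.array(r[0]["region"]).astype(np.uint8)
    return cv2.morphologyEx(m,cv2.MORPH_CLOSE,np.ones((3,3),np.uint8)).astype(np.float32)
F=[(C[n],msk(n,"full")) for n in C];N=[(C[n],msk(n,"spare","top_handle")) for n in C]
PF=polys()+[np.array([(x,-60,z) for x,z in[(-90,4),(90,4),(90,38),(-90,38)]],float)];PN=polys()+polys(34)
c=C["top"]
for k,O,P,uv in(("full",F,PF,(209,216)),("nest",N,PN,(433,205))):
    p0=[*atz(c,uv,40)[:2],-.15]
    for y in(-.15,):
        b=fit(O,P,[*p0[:2],y]);print(k,"both",b.x.round(3),b.fun)
        for o in O: q=fit([o],P,b.x);print("   one",q.x.round(3),q.fun)
    if k=="full":pf=b.x
    else:pn=b.x
np.save("pf.npy",pf);np.save("pn.npy",pn)
out=[]
for n,w in(("top",[(150,160),(380,150)]),("scene",[(268,212),(155,95)])):
    row=[]
    for (x,y),p,P in zip(w,(pf,pn),(polys(),polys(34))):
        i=C[n]["img"].copy();i=cv2.resize(i,None,fx=3,fy=3)
        c3=dict(C[n]);K=np.array(c3["mtx"],float)*3;K[2,2]=1;K[:2,2]+=1;c3["mtx"]=K
        draw(c3,p,P,i,(255,255,0));row.append(i[y*3:y*3+285,x*3:x*3+370])
    out.append(np.hstack(row))
save("fit.png",np.vstack(out))
# bundle
for n in C:
    for r in trace(C[n],"bundle_mid"):
        g=np.array(r["region"]).astype(np.uint8);rr=cv2.minAreaRect(cv2.findNonZero(g))
        bx=cv2.boxPoints(rr);w=np.array([atz(C[n],q,18)[:2] for q in bx]);print(n,r["p"],np.round(rr[0]),atz(C[n],rr[0],20).round(1),w.round().tolist())
E
python3 run1.py
```

```text
top full 1 [211. 216.  97.  94.] 0.65 6214
scene full 1 [332. 270. 119. 107.] 0.89 6645
top spare 2 [415. 200.  62.  81.] 0.59 306
top top_handle 1 [433. 203. 100.  94.] 0.71 6278Traceback (most recent call last):
  File "run1.py", line 8, in <module>
    F=[(C[n],msk(n,"full")) for n in C];N=[(C[n],msk(n,"spare","top_handle")) for n in C]
                                                 ~~~^^^^^^^^^^^^^^^^^^^^^^^^
  File "run1.py", line 6, in msk
    r=trace(C[n],t);print(n,t,len(r),np.round(r[0]["rect"]),r[0]["p"],r[0]["region"].sum());m|=np.array(r[0]["region"]).astype(np.uint8)
                                              ~^^^
IndexError: list index out of range
```

```bash
python3 - <<'E'
s=open("run1.py").read()
s=s.replace('''        r=trace(C[n],t);print''','''        for _ in range(6):
            r=trace(C[n],t)
            if r: break
            C[n]=imaging.camera(n)
        print''')
open("run1.py","w").write(s)
E
python3 run1.py
```

```text
top full 1 [212. 216.  97.  97.] 0.72 6154
scene full 1 [333. 270. 122. 111.] 0.91 6956
top spare 2 [429. 204.  94.  88.] 0.62 444
top top_handle 1 [434. 201. 100.  96.] 0.65 6341
scene spare 2 [217. 166.  76.  48.] 0.82 1128
scene top_handle 2 [214. 140.  82.  72.] 0.78 3325
full both [ 5.16674e+02  2.47818e+02 -2.34000e-01] 0.10448984801769257
   one [ 5.14150e+02  2.48225e+02 -2.46000e-01] 0.04407713562250137
   one [ 5.18316e+02  2.47689e+02 -2.38000e-01] 0.04635214805603027
nest both [ 5.26734e+02 -2.85066e+02 -2.00000e-01] 0.09000566601753235
   one [ 5.24655e+02 -2.84572e+02 -1.93000e-01] 0.03254155069589615
   one [ 5.27597e+02 -2.87135e+02 -1.94000e-01] 0.04257246479392052
top 0.88 [242. 310.] [286.2 183.7  20. ] [[329.0, 233.0], [349.0, 199.0], [244.0, 135.0], [224.0, 169.0]]
top 0.7 [127. 208.] [545.4 470.5  20. ] [[547.0, 540.0], [588.0, 418.0], [545.0, 403.0], [504.0, 524.0]]
top 0.68 [318. 177.] [609.7 -15.7  20. ] [[630.0, 46.0], [632.0, -78.0], [590.0, -77.0], [589.0, 45.0]]
scene 0.91 [234. 221.] [618.2 -12.6  20. ] [[646.0, -77.0], [596.0, -100.0], [590.0, 45.0], [637.0, 62.0]]
scene 0.68 [382. 217.] [292.5 183.8  20. ] [[359.0, 204.0], [235.0, 123.0], [217.0, 159.0], [341.0, 236.0]]
scene 0.59 [391. 358.] [550.2 472.3  20. ] [[597.0, 422.0], [543.0, 402.0], [503.0, 521.0], [555.0, 535.0]]
scene 0.38 [221. 167.] [ 539.5 -226.9   20. ] [[660.0, -219.0], [538.0, -412.0], [404.0, -241.0], [539.0, -74.0]]
```

View pics/fit.png

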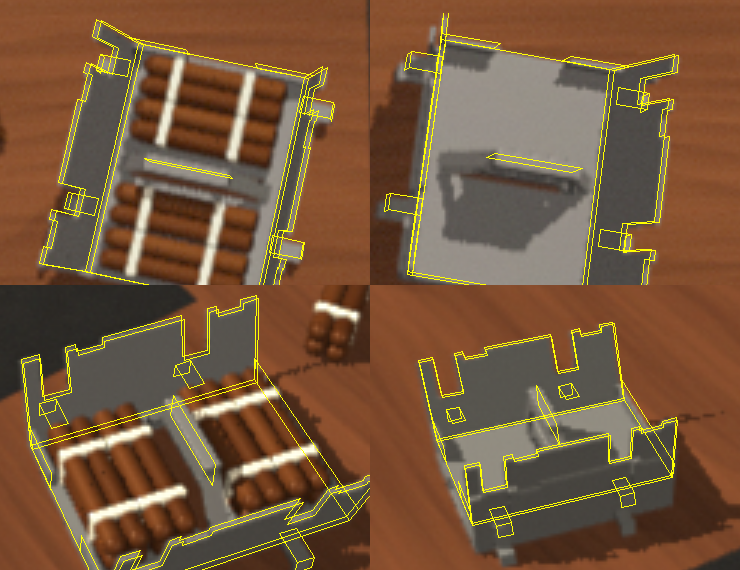

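```bash
cat >> h.py <<'E'
def rel(*T):
    """tool-frame shift/turn from current measured pose to world (x,y,z,yaw)"""
    s=monitor.read_state();p=np.array(s["eef_pos"]);y=s["eef_rot"][2]
    c,n=np.cos(y),np.sin(y);R=np.array([[c,n,0],[n,-c,0],[0,0,-1.]])
    print("now",s["clock"],p.round(1),np.round(s["eef_rot"],4),"j",np.round(s["joints"],3),"F",np.round(s["wrist_force"],1),round(s["finger_gap"],1))
    for t in T:
        d=R.T@(np.array(t[:3])-p);print("  ",t,"->",d.round(1),round(-np.degrees(t[3]-y),2))
E
python3 -c "
from h import *
rel((480,200,230,2.2),(526.5,-285.5,200,1.376))"
```

```text
now 1.95 [128.5 534.8 224.4] [ 3.1416 -0.      2.9058] j [ 1.268  0.3    1.521  0.     1.321 -0.067] F [ 0.6 -0.9 -0.1] 93.9
   (480, 200, 230, 2.2) -> [-420.  -243.4   -5.6] 40.44
   (526.5, -285.5, 200, 1.376) -> [-578.6 -704.6   24.4] 87.65
```

>>> arm_command --pt "0.6 -420 -243.4 -6 40" --pt "0.6 -420 -243.4 -6 40" --pt "0.6 -420 -243.4 -6 40" --pt "0.6 -420 -243.4 -6 40" --pt "0.6 -420 -243.4 -6 40" --pt "0.6 -420 -243.4 -6 40" --pt "0.6 -420 -243.4 -6 40" --pt "0.6 -420 -243.4 -6 40" --pt "0.6 -578.6 -704.6 24.4 87.6" --pt "0.6 -578.6 -704.6 24.4 87.6" --pt "0.6 -578.6 -704.6 24.4 87.6" --pt "0.6 -578.6 -704.6 24.4 87.6" --pt "0.6 -578.6 -704.6 24.4 87.6" --pt "0.6 -578.6 -704.6 24.4 87.6" --pt "0.6 -578.6 -704.6 24.4 87.6" --pt "0.6 -578.6 -704.6 24.4 87.6" --pt "0.6 -578.6 -704.6 24.4 87.6" --pt "0.6 -578.6 -704.6 24.4 87.6" --pt "0.6 -578.6 -704.6 24.4 87.6" --pt "0.6 -578.6 -704.6 24.4 87.6"

```text
clock: 4.45
eef_pos: [526.7, -284.6, 200.4]
eef_rot: [3.141, 0.0, 1.378]
wrist_force: [0.0, -0.2, -0.2]
finger_gap: 56.4
finger_force: 0.0
```

```bash
python3 -c "
from h import *
rel((526.5,-285.5,90,1.376))
c=imaging.camera('scene');i=cv2.resize(c['img'][60:220,120:320],None,fx=4,fy=3.7);save('s2.png',i)"
```

```text
now 4.45 [ 526.7 -284.6  200.4] [3.1411e+00 1.0000e-04 1.3782e+00] j [-0.557  0.427  1.405  0.     1.309 -0.364] F [ 0.  -0.2 -0.2] 56.4
   (526.5, -285.5, 90, 1.376) -> [-1.000e+00 -1.000e-01  1.104e+02] 0.13
```

View pics/s2.png

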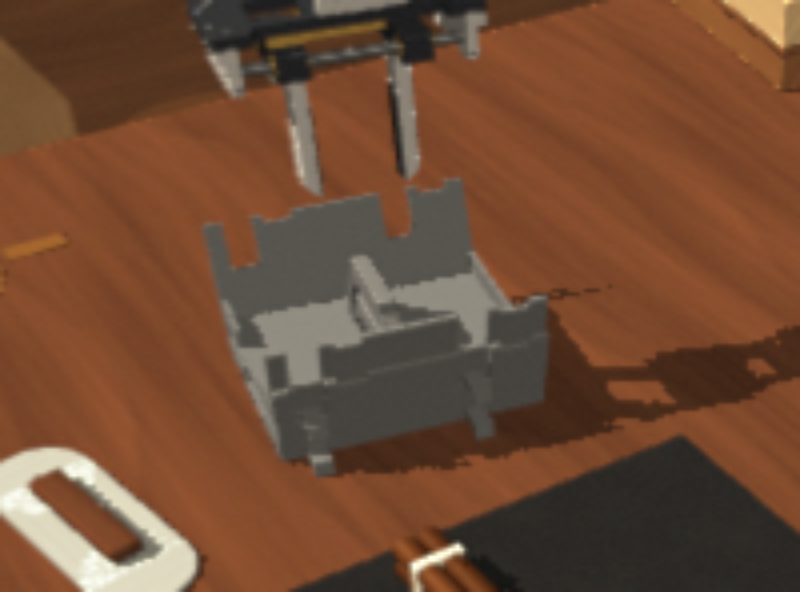

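The open fingers hang above the nest and straddle the bar (crop ~(370,290)), one on each side. Now I go down and grip.

>>> arm_command --pt "0.6 -1 0 50 0" --pt "0.6 -1 0 80 0" --pt "0.6 -1 0 100 0" --pt "0.6 -1 0 110 0" --pt "0.6 -1 0 110 0" --pt "0.3 -1 0 110 0" --pt "0.2 -1 0 110 0" --pt "0.1 -1 0 110 0" --pt "0.0 -1 0 110 0" --pt "0.0 -1 0 110 0" --pt "0.0 -1 0 110 0" --pt "0.0 -1 0 110 0" --pt "0.0 -1 0 110 0" --force 40

```text
clock: 6.12
eef_pos: [526.3, -286.5, 90.1]
eef_rot: [3.142, 0.0, 1.377]
wrist_force: [-0.5, 0.3, 1.5]
finger_gap: 13.9
finger_force: 40.0
```

Gripped, gap 13.9 mm. Slow straight lift out of the nest.

>>> arm_command --pt "0 0 0 -8 0" --pt "0 0 0 -16 0" --pt "0 0 0 -24 0" --pt "0 0 0 -34 0" --pt "0 0 0 -46 0" --pt "0 0 0 -60 0" --pt "0 0 0 -80 0" --pt "0 0 0 -110 0" --pt "0 0 0 -150 0" --pt "0 0 0 -170 0" --pt "0 0 0 -170 0" --pt "0 0 0 -170 0"

```text
clock: 7.62
eef_pos: [526.0, -286.3, 259.0]
eef_rot: [-3.14, -0.0, 1.377]
wrist_force: [0.2, 0.0, -3.1]
finger_gap: 13.4
finger_force: 40.0
```

```bash
python3 -c "
from h import *
rel((500,0,260,1.376+1.6),(516.5,248,260,1.376+3.08))"
```

```text
now 7.625 [ 526.  -286.3  259. ] [-3.1402e+00 -5.0000e-04  1.3769e+00] j [-0.56   0.389  1.323 -0.     1.432 -0.366] F [ 0.2  0.  -3.1] 13.4
   (500, 0, 260, 2.976) -> [275.9 -80.7  -1. ] -91.62
   (516.5, 248, 260, 4.4559999999999995) -> [ 522.5 -112.3   -1. ] -176.42
```

>>> arm_command --pt "0 35 -10 -1 -8" --pt "0 65 -20 -1 -16" --pt "0 95 -30 -1 -25" --pt "0 130 -40 -1 -35" --pt "0 160 -50 -1 -45" --pt "0 190 -60 -1 -55" --pt "0 220 -70 -1 -65" --pt "0 250 -78 -1 -75" --pt "0 270 -80 -1 -85" --pt "0 276 -81 -1 -92" --pt "0 276 -81 -1 -92"

```text
clock: 9.0
eef_pos: [499.7, 0.3, 260.1]
eef_rot: [-3.141, -0.002, 2.983]
wrist_force: [0.6, -0.7, -3.4]
finger_gap: 13.8
finger_force: 40.0
```

```bash
python3 -c "
from h import *
rel((516.5,248,260,1.376+3.08-2*np.pi),(516.5,248,260,1.376+3.08))"
```

```text
now 9.0 [4.997e+02 3.000e-01 2.601e+02] [-3.1415e+00 -1.6000e-03  2.9825e+00] j [-0.073  0.161  1.608 -0.     1.374 -1.484] F [ 0.6 -0.7 -3.4] 13.8
   (516.5, 248, 260, -1.8271853071795867) -> [2.260e+01 2.473e+02 1.000e-01] 275.57
   (516.5, 248, 260, 4.4559999999999995) -> [2.260e+01 2.473e+02 1.000e-01] -84.43
```

>>> arm_command --pt "0 3 25 0 -8" --pt "0 5 55 0 -16" --pt "0 8 85 0 -25" --pt "0 11 115 0 -35" --pt "0 14 145 0 -45" --pt "0 16 175 0 -55" --pt "0 18 205 0 -65" --pt "0 20 230 0 -74" --pt "0 22 243 0 -80" --pt "0 22.6 247.3 0 -84.4" --pt "0 22.6 247.3 0 -84.4" --pt "0 22.6 247.3 0 -84.4"

```text
clock: 10.5
eef_pos: [516.9, 247.2, 260.7]
eef_rot: [3.141, -0.0, -1.831]
wrist_force: [0.7, 0.8, -2.1]
finger_gap: 13.9
finger_force: 40.0
```

```bash
cat > run2.py <<'E'
from fit import *
import sys
s=monitor.read_state();z=s["eef_pos"][2]-56
C={n:imaging.camera(n) for n in("top","scene")}
p0=[s["eef_pos"][0],s["eef_pos"][1],s["eef_rot"][2]-1.376-.195]
rel((516.5,248,z+56,1.376+3.10))
P=polys(z)
for n in C:
    r=trace(C[n],"top_handle");print(n,[(np.round(q["rect"]).tolist(),round(q["p"],2),int(q["region"].sum())) for q in r])
    g=render(C[n],place(p0,P));print("pred area",g.sum(),[ (g*q["region"]).sum() for q in r])
out=[]
for n in C:
    i=cv2.resize(C[n]["img"],None,fx=3,fy=3)
    c3=dict(C[n]);K=np.array(c3["mtx"],float)*3;K[2,2]=1;K[:2,2]+=1;c3["mtx"]=K
    draw(c3,p0,P,i,(255,255,0));draw(c3,np.load("pf.npy"),polys(),i,(0,255,255))
    u=proj(c3,[p0[0],p0[1],z*.6])[0].astype(int);out.append(i[max(u[1]-270,0):u[1]+270,max(u[0]-195,0):u[0]+195])
h=min(o.shape[0] for o in out);save(sys.argv[1],np.hstack([o[:h] for o in out]))
E
python3 run2.py s3.png
```

```text
now 10.6 [516.9 247.3 260.9] [ 3.1414e+00 -2.0000e-04 -1.8299e+00] j [ 0.382  0.327  1.401 -0.     1.414 -2.5  ] F [-1.2 -0.5 -2.8] 13.7
   (516.5, 248, np.float64(260.7260446002818), 4.476) -> [-0.6  0.5  0.2] -361.3
top [([208.0, 200.0, 102.0, 105.0], 0.91, 2530)]
pred area 9427.1875 [np.float32(2379.4375)]
scene [([347.0, 206.0, 139.0, 104.0], 0.8, 6944)]
pred area 9050.875 [np.float32(6793.5)]
```

View pics/s3.png

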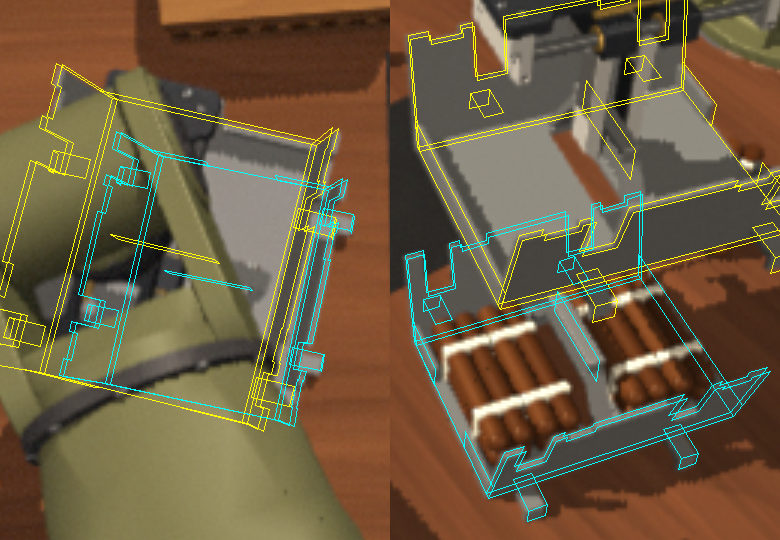

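The overlay matches: the held tray hangs level over the full one, with its mouth towards the robot. I lower it to hover just above the rim and check.

>>> arm_command --pt "0 -0.6 0.5 30 -1" --pt "0 -0.6 0.5 60 -1" --pt "0 -0.6 0.5 85 -1" --pt "0 -0.6 0.5 105 -1" --pt "0 -0.6 0.5 116 -1" --pt "0 -0.6 0.5 116 -1" --pt "0 -0.6 0.5 116 -1"

```text
clock: 11.58
eef_pos: [516.9, 248.5, 146.0]
eef_rot: [-3.14, 0.001, -1.81]
wrist_force: [-0.6, 0.3, -2.2]
finger_gap: 13.7
finger_force: 40.0
```

```bash
sed -i 's/u=proj.*/u=proj(c3,[p0[0],p0[1],z*.6])[0].astype(int);out.append(i[max(u[1]-240,0):u[1]+240,max(u[0]-200,0):u[0]+200])/; s/^    draw(c3,p0/    if n=="top":draw(c3,p0/' run2.py; python3 run2.py s4.png
```

```text
now 11.675 [516.8 248.6 145.9] [-3.1405e+00  8.0000e-04 -1.8101e+00] j [ 0.384  0.425  1.542  0.     1.174 -2.518] F [-0.  -1.4 -2.1] 13.3
   (516.5, 248, np.float64(145.98235686720943), 4.476) -> [ 0.6  0.2 -0.1] -360.17
top [([205.0, 207.0, 106.0, 96.0], 0.85, 1799)]
pred area 7475.6875 [np.float32(1731.375)]
scene [([338.0, 248.0, 127.0, 92.0], 0.62, 5561)]
pred area 7767.125 [np.float32(5469.25)]
```

View pics/s4.png

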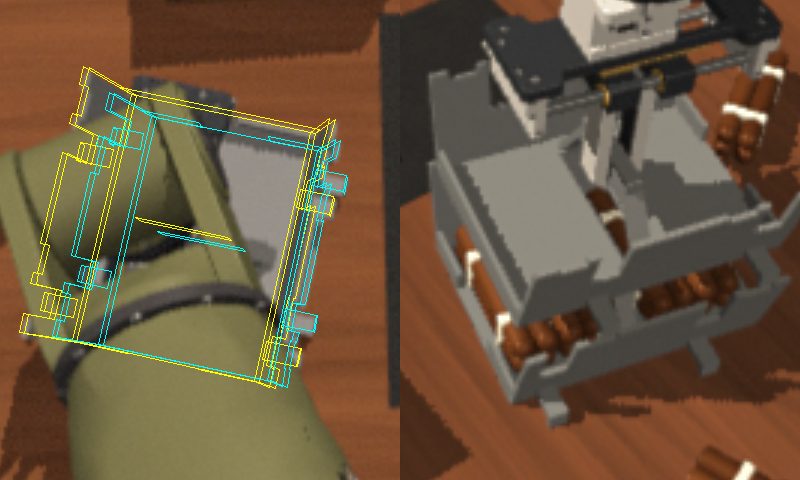

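It hangs aligned above the rim, with the lugs over the seats at crop (610,300) and (755,270). Lowering slowly.

>>> arm_command --pt "0 0.3 0 5 0" --pt "0 0.3 0 10 0" --pt "0 0.3 0 13 0" --pt "0 0.3 0 15 0" --pt "0 0.3 0 17 0" --pt "0 0.3 0 18.5 0" --pt "0 0.3 0 20 0" --pt "0 0.3 0 21 0" --pt "0 0.3 0 21 0"

```text
clock: 12.9
eef_pos: [516.4, 248.1, 124.0]
eef_rot: [3.142, -0.0, -1.81]
wrist_force: [-0.3, 1.2, -3.4]
finger_gap: 13.7
finger_force: 40.0
```

>>> arm_command --pt "0 0 0 0.5 0" --pt "0 0 0 1 0" --pt "0 0 0 1.5 0" --pt "0 0 0 2 0" --pt "0 0 0 2 0" --pt "0 0 0 2 0"

```text
clock: 13.65
eef_pos: [516.5, 248.1, 122.2]
eef_rot: [-3.141, 0.0, -1.81]
wrist_force: [-0.9, -0.5, -1.3]
finger_gap: 13.7
finger_force: 40.0
```

>>> arm_command --pt "0 0 0 0.5 0" --pt "0 0 0 1 0" --pt "0 0 0 1 0" --pt "0 0 0 1 0"

```text
clock: 14.15
eef_pos: [516.5, 248.2, 122.0]
eef_rot: [-3.141, 0.0, -1.81]
wrist_force: [-4.3, -1.3, 8.4]
finger_gap: 14.1
finger_force: 40.0
```

Contact at TCP z 122, exactly the seated height. Release and rise.

>>> arm_command --pt "0 0 0 -0.5 0" --pt "0.2 0 0 -0.5 0" --pt "0.3 0 0 -0.5 0" --pt "0.5 0 0 -0.5 0" --pt "0.5 0 0 -0.5 0" --pt "0.5 0 0 -10 0" --pt "0.5 0 0 -40 0" --pt "0.5 0 0 -90 0" --pt "0.5 0 0 -120 0" --pt "0.5 0 0 -120 0"

```text
clock: 15.4
eef_pos: [517.1, 248.4, 244.0]
eef_rot: [-3.138, 0.003, -1.81]
wrist_force: [0.4, 0.3, -0.5]
finger_gap: 47.4
finger_force: 0.0
```

```bash
python3 -c "
from h import *
rel((609.7,-15.7,150,np.pi/2),(609.7,-15.7,150,-np.pi/2))"
```

```text
now 15.4 [517.1 248.4 244. ] [-3.1377e+00  2.8000e-03 -1.8101e+00] j [ 0.384  0.336  1.428 -0.     1.373 -2.518] F [ 0.4  0.3 -0.5] 47.4
   (609.7, -15.7, 150, 1.5707963267948966) -> [ 234.6 -152.6   94. ] -193.71
   (609.7, -15.7, 150, -1.5707963267948966) -> [ 234.6 -152.6   94. ] -13.71
```

>>> arm_command --pt "0.5 20 -10 0 10" --pt "0.5 40 -20 0 20" --pt "0.5 60 -35 0 30" --pt "0.5 80 -50 0 40" --pt "0.5 100 -65 0 50" --pt "0.5 120 -80 0 60" --pt "0.5 140 -95 0 70" --pt "0.5 160 -105 0 80" --pt "0.5 180 -115 0 90" --pt "0.6 200 -125 0 100" --pt "0.6 215 -135 0 110" --pt "0.6 225 -145 0 120" --pt "0.6 234.6 -152.6 0 130" --pt "0.6 234.6 -152.6 0 140" --pt "0.6 234.6 -152.6 20 150" --pt "0.6 234.6 -152.6 40 160" --pt "0.6 234.6 -152.6 70 166.3" --pt "0.6 234.6 -152.6 94 166.3" --pt "0.6 234.6 -152.6 94 166.3"

```text
clock: 17.77
eef_pos: [607.9, -15.9, 144.7]
eef_rot: [-3.137, -0.0, 1.571]
wrist_force: [-0.2, -0.2, 0.3]
finger_gap: 56.1
finger_force: 0.0
```

```bash
cat > run3.py <<'E'
from fit import *
C={n:imaging.camera(n) for n in("top","scene")}
rel((609.7,-15.7,150,np.pi/2))
# stacked tray pose, with top camera if clear
for n in C:
    r=trace(C[n],"top_handle");print(n,[(np.round(q["rect"]).tolist(),round(q["p"],2),int(q["region"].sum())) for q in r])
    r2=trace(C[n],"full");print(n,"full",[(np.round(q["rect"]).tolist(),round(q["p"],2),int(q["region"].sum())) for q in r2])
    if r:
        u=np.array(r[0]["region"]).astype(np.uint8)
        q=fit([(C[n],u.astype(np.float32))],polys(66),[516.5,248,np.pi-.236]);print(q.x.round(3),q.fun)
n="scene"
i=cv2.resize(C[n]["img"],None,fx=3,fy=3);c3=dict(C[n]);K=np.array(c3["mtx"],float)*3;K[2,2]=1;K[:2,2]+=1;c3["mtx"]=K
c,s=18,60
B=[np.array([(x,y,z) for x,y in((-18,-60),(18,-60),(18,60),(-18,60))],float) for z in(1,36)]
draw(c3,(611,-15,0.015),B,i,(0,255,255))
save("s5.png",i[500:900,500:1200])
save("s5t.png",cv2.resize(C["top"]["img"],None,fx=1.4,fy=1.4))
E
python3 run3.py
```

```text
now 17.875 [609.2 -16.  147.5] [3.1415 0.     1.5707] j [-0.086  0.499  1.428 -0.     1.214 -0.086] F [-0.8 -0.4  0.5] 56.4
   (609.7, -15.7, 150, 1.5707963267948966) -> [ 0.3  0.5 -2.5] -0.0
top [([208.0, 212.0, 106.0, 103.0], 0.87, 7066)]
top full [([252.0, 223.0, 19.0, 51.0], 0.58, 52)]
[512.809 246.337   2.899] 0.0341777540743351
scene [([338.0, 247.0, 120.0, 108.0], 0.93, 7008)]
scene full [([333.0, 282.0, 119.0, 83.0], 0.61, 2217)]
[516.742 244.763   2.905] 0.0870433822274208
```

View pics/s5.png

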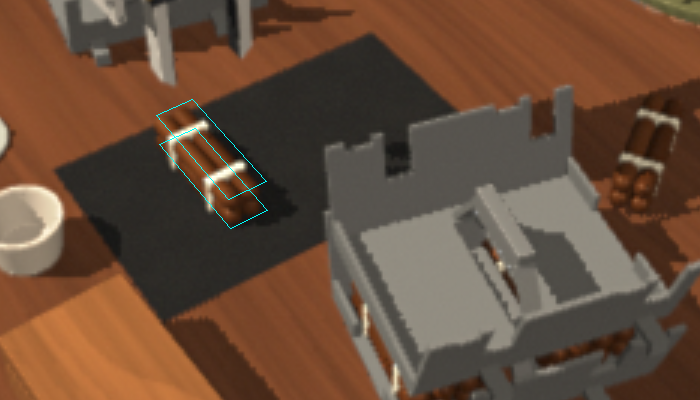

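The stacked tray sits level with its lugs in the seats (crop ~(520,330)). The bundle matches its outline at crop (210,165). Going down to grip the bundle.

>>> arm_command --pt "0.65 0.5 0 50 0" --pt "0.65 0.5 0 95 0" --pt "0.65 0.5 0 118 0" --pt "0.65 0.5 0 127 0" --pt "0.65 0.5 0 127 0" --pt "0.65 0.5 0 127 0" --pt "0.3 0.5 0 127 0" --pt "0.3 0.5 0 127 0" --pt "0.3 0.5 0 127 0" --pt "0.3 0.5 0 127 0" --force 15

```text
clock: 19.32
eef_pos: [609.3, -15.5, 20.3]
eef_rot: [3.141, 0.0, 1.571]
wrist_force: [0.3, -0.7, 2.0]
finger_gap: 36.0
finger_force: 15.0
```

>>> arm_command --pt "0.3 0 0 -20 0" --pt "0.3 0 0 -60 0" --pt "0.3 0 0 -120 0" --pt "0.3 0 0 -180 0" --pt "0.3 0 0 -200 0" --pt "0.3 0 0 -200 0" --pt "0.3 0 0 -200 0"

```text
clock: 20.2
eef_pos: [608.5, -15.4, 219.0]
eef_rot: [-3.14, -0.0, 1.571]
wrist_force: [-0.9, 0.8, -1.1]
finger_gap: 35.9
finger_force: 15.0
```

```bash
python3 -c "
from h import *
rel((565,236,220,1.335),(565,236,91.5,1.335))"
```

```text
now 20.2 [608.5 -15.4 219. ] [-3.1397e+00 -1.0000e-04  1.5706e+00] j [-0.085  0.437  1.348 -0.     1.359 -0.085] F [-0.9  0.8 -1.1] 35.9
   (565, 236, 220, 1.335) -> [251.4 -43.6  -1. ] 13.5
   (565, 236, 91.5, 1.335) -> [251.4 -43.6 127.5] 13.5
```

>>> arm_command --pt "0.3 30 -5 -1 2" --pt "0.3 70 -12 -1 4" --pt "0.3 115 -20 -1 6" --pt "0.3 160 -28 -1 9" --pt "0.3 200 -35 -1 11" --pt "0.3 230 -40 -1 13" --pt "0.3 251 -44.5 -1 13.5" --pt "0.3 251 -44.5 -1 13.5" --pt "0.3 251 -44.5 20 13.5" --pt "0.3 251 -44.5 45 13.5" --pt "0.3 251 -44.5 70 13.5" --pt "0.3 251 -44.5 90 13.5" --pt "0.3 251 -44.5 105 13.5" --pt "0.3 251 -44.5 115 13.5" --pt "0.3 251 -44.5 120 13.5" --pt "0.3 251 -44.5 120 13.5"

```text
clock: 22.2
eef_pos: [564.7, 235.5, 100.1]
eef_rot: [-3.142, -0.0, 1.335]
wrist_force: [0.1, -0.6, -1.8]
finger_gap: 36.0
finger_force: 15.0
```

```bash
python3 -c "
from h import *
rel((565,236,91,1.335))
c=imaging.camera('scene');save('s6.png',cv2.resize(c['img'][150:340,230:430],None,fx=3.5,fy=3))"
```

```text
now 22.2 [564.7 235.5 100.1] [-3.1416 -0.      1.335 ] j [0.335 0.557 1.458 0.    1.126 0.571] F [ 0.1 -0.6 -1.8] 36.0
   (565, 236, 91, 1.335) -> [0.5 0.2 9.1] 0.0
```

View pics/s6.png

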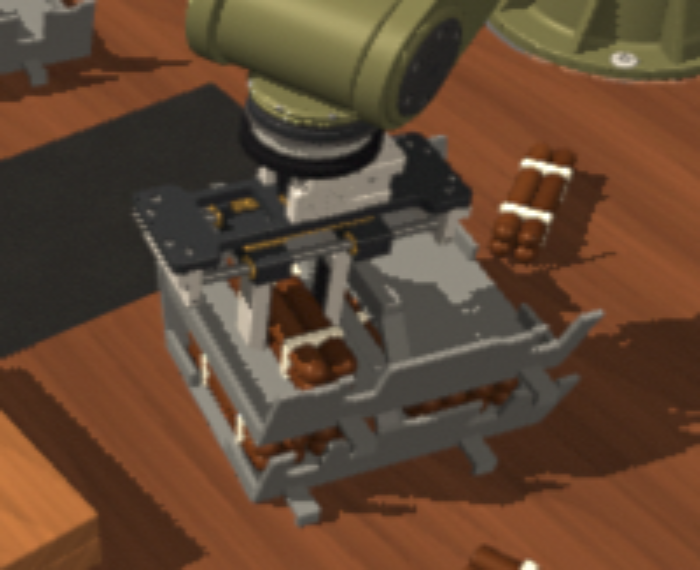

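The bundle (crop ~(310,340)) hangs inside the far bay, clear of the bar and walls. Lower 9 mm, release and rise.

>>> arm_command --pt "0.3 0 0 4 0" --pt "0.3 0 0 7 0" --pt "0.3 0 0 8.5 0" --pt "0.3 0 0 9 0" --pt "0.3 0 0 9 0" --pt "0.4 0 0 9 0" --pt "0.45 0 0 9 0" --pt "0.5 0 0 9 0" --pt "0.5 0 0 9 0" --pt "0.5 0 0 0 0" --pt "0.5 0 0 -20 0" --pt "0.5 0 0 -60 0" --pt "0.5 0 0 -110 0" --pt "0.5 0 0 -110 0" --pt "0.5 251 0 -110 0"

```text
clock: 24.12
eef_pos: [579.7, 294.5, 211.0]
eef_rot: [3.141, 0.0, 1.331]
wrist_force: [1.4, 0.1, 0.2]
finger_gap: 47.0
finger_force: 0.0
```

```bash
python3 -c "
from h import *
rel((565,236,210,1.335))
c=imaging.camera('scene');save('s7.png',cv2.resize(c['img'][150:340,230:430],None,fx=3.5,fy=3))"
```

```text
now 24.125 [579.7 294.5 211. ] [3.1409 0.     1.3309] j [ 0.414  0.537  1.221 -0.     1.384  0.654] F [1.4 0.1 0.2] 47.0
   (565, 236, 210, 1.335) -> [-60.3  -0.4   1. ] -0.24
```

View pics/s7.png

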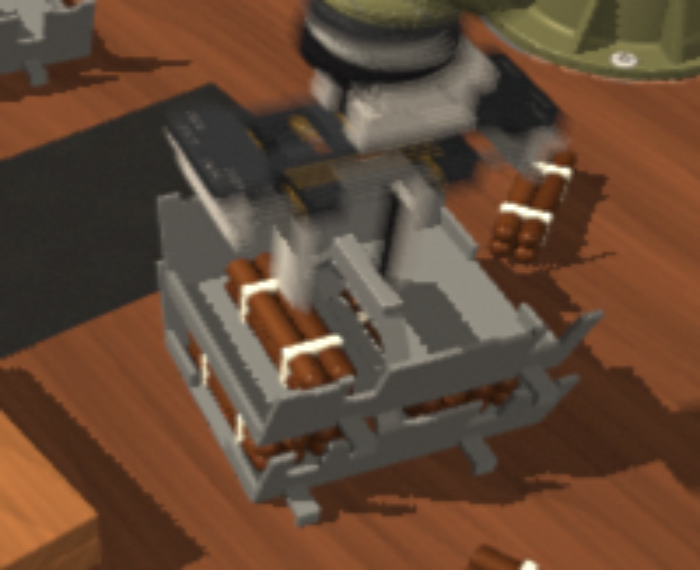

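The bundle lies flat in the far bay (crop ~(285,320)), the tray is level, and the gripper is clear above. I let the arm settle, then hand in.

>>> arm_command --pt "0.5 0 0 -20 0" --pt "0.5 0 0 -20 0" --pt "0.5 0 0 -20 0" --pt "0.5 0 0 -20 0"

```text
clock: 24.68
eef_pos: [579.1, 296.0, 229.3]
eef_rot: [-3.141, 0.001, 1.335]
wrist_force: [0.4, 0.7, -0.9]
finger_gap: 46.7
finger_force: 0.0
```

```bash
python3 -c "
from h import *
print(job.sign_off())"
```

```text
the job is handed in; nothing more can be done
None
```

The upper tray is stacked end for end on the full tray, the bundle lies flat in its far bay, and the job was handed in at about 25 s; no verdict came back, but the last pictures show it level and seated.

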